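Prop open the controller cover for service

TASK

Open the bench controller's cover for service: lift it almost as far as it goes and, while its soft-close hinge lets it sink again, swing the prop rod up under it and work the rod's tip along the yellow catch strip until it drops right into the holding hole, so that the cover rests on the rod by itself. The hole has to be found by feel: never force the rod against the cover, and leave the other things on the bench where they are.

Things in the scene. Friction and masses are not known exactly. Their poses are not given: they have to be found in the camera images.
- controller: bench controller, an open beige steel box fixed to the bench, 300 (x) by 220 mm (y), walls 105 mm high, electronics inside; origin at the centre of its underside, z up, x along the hinge line away from the robot, y towards the hinge side; yaw within 0.2 rad
- cover: its cream aluminium cover, 4 mm thick, about 0.6 kg. Origin on the hinge line (along x), 110 mm above the bench. Closed, its axes are the controller's: it lies along its own -y with its underside in its plane z = 0. It opens upwards about its -x axis, up to 1.31 rad; the tilt of its z axis is the opening angle
- cover_hinge (a point): near end of the hinge line. The hinge is a soft-close damper, about 6 N m s/rad: lift the cover steadily in 4 to 6 s. Let go, it does not stay up but sinks slowly, some 6 to 10 s from nearly fully open to the angle where the raised rod meets it
- cover_handle (a point): middle of the cover's steel bow handle: round bar 12 mm thick, 100 mm long, parallel to the hinge line, 250 mm from it, 27 mm clear of the cover's front edge, 2 mm below the cover's plane z = 0; legs 45 mm either side of this point. Pinched across (along y) from above it can turn between the fingers as the cover swings
- catch_middle (a point): nominal place of the holding hole in the yellow catch strip, on the underside of the cover's ear (160 mm long, overhanging the near, -x, wall by 24 mm), 114.5 mm from the hinge line; axes as the cover's. Strip: 24 mm wide, hangs 10 mm below the underside from 42 mm before the hole (-y) to 55 mm past it, then a 22 mm ramp. Set by hand: the hole lies up to 18 mm either way along y, unmeasured
- prop_rod: steel prop rod, 9 mm thick, 155 long; origin on its pivot outside the near wall, 190 mm from the hinge line, 78 mm above the bench. Stowed it lies level along its +y, towards the hinge; it swings up about +x by up to 1.5 rad, in the plane through the catch. A stiff pivot (0.15 N m) keeps it where it is left. At catch_middle it is square to the cover: rod raised 0.8 rad, cover open 0.77 rad
- rod_grip (a point): on the red grip sleeve (14 mm thick) that stands out sideways, along -x, from the rod 115 mm from its pivot; this point is 60 mm from the rod's axis, the sleeve reaches from 28 to 86 mm. Pinched across (along y) from above it can turn between the fingers as the rod swings
- rod_tip (a point): end of the rod's round tip (9 mm thick), 155 mm from the pivot. It belongs in the catch strip's holding hole: 13 mm square, 10 mm deep, closed by the ear. While the tip slides under the strip the cover is propped about 0.08 rad higher; over the hole the cover sinks onto it, in 1 to 2 s, and the tip is caught. Sliding takes 2 to 7 N at the grip; over 20 N at the tip harms the catch
- screwdriver: loose screwdriver, 190 mm long, not to be disturbed
- multimeter: loose yellow multimeter, 85 by 175 by 36 mm, not to be disturbed
- screw_dish: loose steel dish for screws, 84 mm across, 26 mm high, not to be disturbed
- tape_roll: loose roll of blue tape, 90 mm across, 19 mm high, not to be disturbed
- spare_contactor: loose white contactor, 45 by 75 by 55 mm, not to be disturbed
- flux_jar: loose amber jar with white cap, 64 mm across, 85 mm high, not to be disturbed

How it is judged (in metres and radians):
On the way:
1. the cover has been lifted almost fully, to 1.1 rad or more (angle between cover's own z axis and vertical above 1.1 rad), for 0.1 s.
At the end, for the whole second after the job is handed in: The rod's tip is fully home in the holding hole, within 3 mm of its bottom (the underside of the cover's ear) and so within 23 mm of the nominal place of the hole along the strip; the cover rests on the rod with at least 1 N and is still (under 0.03 rad/s) (z of rod_tip in the frame of catch_middle above -0.003 m and y of rod_tip in the frame of catch_middle between -0.023 and 0.023 m and contact force between prop_rod and cover above 1 N and angular speed of cover below 0.03 rad/s); the robot touches nothing.
It fails at once if the rod is forced against the cover or the catch with more than 22 N (contact force between prop_rod and cover above 22 N).
It fails at once if a loose thing on the bench is moved by more than 20 mm (distance of any of screwdriver, multimeter, screw_dish, tape_roll, spare_contactor, flux_jar from where it was at the start of the episode above 0.02 m).
It also fails if it takes over 69 s, if anything falls off the work surface, if the arm or the gripper's body presses on something with over 40 N, if the wrist force passes 120 N, or if a joint passes its speed limit or range.

ROBOT

A 7-joint arm with a two-finger parallel gripper is mounted at the origin on the work surface. World frame = base frame: x ahead of the robot, y to its left, z up, the work surface at z = 0. Lengths are in mm, angles in degrees, forces in N, time in s.
With the tool pointing down it reaches from about 400 to 900 mm from the base axis. Payload 5.5 kg.
Tool frame: the origin (TCP) lies between the finger pads; the fingertips stand 22 mm ahead of it and the grasp point (between the pads) lies 3 mm ahead of it; z points along the fingers, y is the line along which they close (so a half turn about z gives the same grasp; the last joint's range is limited). The gripper opens to 85 mm and grips with 20 to 120 N. Pads are 22 mm wide; open, the fingers measure 114 mm over their backs; the gripper's body (76 mm by 85 mm) begins 54 mm behind the grasp point. The pads swing forward as they close: fully open they stand 13 mm farther back than shut.
Start: joints at [89.45, 28.699, -24.465, 88.831, 12.651, 65.22, -12.049], TCP at [175.162, -625.953, 253.31] pointing down, gripper open.
Joint ranges: [-164.97, 164.97], [-17.58, 116.51], [-87.97, 89.64], [11.32, 138.91], [-80.73, 260.73], [10.89, 115.49], [-147.41, 147.41]. Speed limits (degrees/s): [147.25, 147.25, 180, 180, 180, 180, 180].

INTERFACE

Orientations are given as [roll, pitch, yaw] about the fixed x, y, z axes, in that order (R = Rz(yaw) Ry(pitch) Rx(roll)).
In Python, from plant import arm, optics, finish_job gives the robot as it stands.
- The arm moves only by the shell command python3 -m creep 'ROWS' [OPENING] [FORCE]. ROWS is JSON, a list of rows, each a list of 2 entries, a list of its own where there are three numbers: the shift along the world's x, y, z scaled (see below), then the turn about the world's z scaled (see below). In form: [[[dx, dy, dz], twist], ...]. A call has 1 to 12 rows; each row is the pose to reach, as a shift and turn from the pose commanded when the call began; what a row does not reach only later rows make up. The controller multiplies each number of a shift by 0.6 m and each number of a turn by 0.5 rad. A row lasts 1/8 s, in which the tool goes at most 62.5 mm and 10.7 degrees, less where a joint would pass 70% of its speed; a pose out of reach is approached as far as the arm can. A call with a number of a shift or a turn outside -1 to 1 is refused whole. A call with a gripper value outside its range is refused whole. OPENING is the closure, from 0 (fully open) to 1 (shut), set as the call begins (- or left out, the last holds). The fingers move at their own pace and stop on an object; FORCE is the grip in N (left out, the last holds). Time passes only in rows, so rows that repeat a pose let the fingers close. It gives the time, the measured TCP pose, the force, the opening and the grip force at its end, in the units of the state.
- arm.observe(): the state, without advancing time (a new reading comes with each control period).
- optics.camera(name): name is "scene" or "top"; returns the picture (400x640x3 uint8, red, green, blue); there is no depth.
- optics.camera_model(name): a dict with "camera_matrix" (3x3 intrinsics, pixels), "rvec" (rotation vector, rad) and "tvec" (3), from world to camera coordinates, as OpenCV has them. Camera axes: x right, y down, z forward; pixel columns grow to the right and rows downward; lengths in mm; the calibration is good to about 2 mm. A picture is of the moment at which its call begins. camera_model takes no time and is no camera call.
- finish_job(): hands the job in; it is judged then, once.
The state is a dict: "t": time; "q": joint angles; "joint_velocities": joint speeds; "joint_efforts": joint torques, N m; "tool_pos": TCP position; "tcp_rot": TCP orientation; "ft_force": force on the tool from outside, world axes, zero at the start; "wrist_torque": the same for the moment, N m; "width": opening from 0.0 (shut) to 1.0 (fully open); "grasp_force": force on a finger pad.
Only numpy, scipy, OpenCV 4.12 (cv2) and the standard library are available. Lean on these libraries where they do the work, as an engineer would, in place of code of your own. Each camera call takes 0.05 s, during which the arm holds its last target. There are 200 camera calls.

## Working session

There is one attempt and no reset: what is moved stays moved. The work goes in short steps, Python scripts to look and compute and a shell command to move; the robot and the scene stay as the last step left them, time stands still between calls to the robot, and variables do not carry over. Pictures are saved under pics/ and viewed, at most 10 in all, crops included, and the job is handed in when it is done.

```bash
ls; mkdir -p pics; python3 - <<'E'
from plant import arm, optics
import cv2
for n in("scene","top"):
    cv2.imwrite(f"pics/{n}0.png",optics.camera(n)[:,:,::-1]); m=optics.camera_model(n); print(n,m)
print(arm.observe())
E
```

```text
pics
scene {'camera_matrix': array([[410.58114404,   0.        , 320.2107658 ],
       [  0.        , 410.58114404, 203.84244329],
       [  0.        ,   0.        ,   1.        ]]), 'rvec': array([ 1.99224006,  1.14786917, -0.54339944]), 'tvec': array([-327.43459703, -194.28432243, 1541.63986453])}
top {'camera_matrix': array([[485.1340655 ,   0.        , 321.90909178],
       [  0.        , 485.1340655 , 196.21744743],
       [  0.        ,   0.        ,   1.        ]]), 'rvec': array([ 2.19852195, -2.20435803,  0.07374255]), 'tvec': array([  52.71616604,  578.51191863, 1344.04968829])}
{'t': 0.1, 'q': array([ 89.45040151,  28.74944248, -24.45410287,  88.88532816,
        12.65151601,  65.21922232, -12.04959106]), 'joint_velocities': array([-0.02202902, -0.13770875, -0.03283071, -0.135061  ,  0.02192335,
        0.1528241 ,  0.00355005]), 'joint_efforts': array([-1.14904481e-02, -5.70818424e+01, -5.83895087e+00, -2.81748515e+01,
        1.04415350e-02,  5.62682966e-03, -1.04064691e-05]), 'tool_pos': array([ 174.92456446, -625.41587845,  252.35286058]), 'tcp_rot': array([-1.79899415e+02, -3.30348147e-03,  1.56323918e+01]), 'ft_force': array([-0.90268457, -0.2432132 ,  0.36921506]), 'wrist_torque': array([ 0.00426541,  0.01291903, -0.03486728]), 'grasp_force': 0.0, 'width': 0.9984366534543128}
```

View pics/scene0.png

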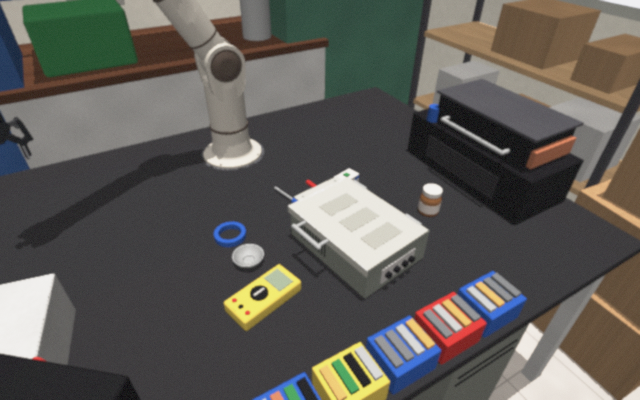

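View pics/top0.png

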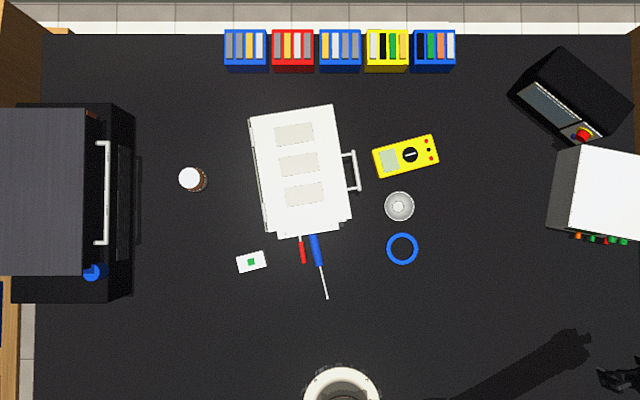

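```bash
python3 - <<'E'
import cv2
a=cv2.imread("pics/top0.png")[95:305,230:420]
cv2.imwrite("pics/c1.png",cv2.resize(a[:125],None,fx=4,fy=4,interpolation=cv2.INTER_CUBIC))
cv2.imwrite("pics/c2.png",cv2.resize(a[105:210,:140],None,fx=5,fy=5,interpolation=cv2.INTER_CUBIC))
E
```

```text
(no output)
```

View pics/c1.png

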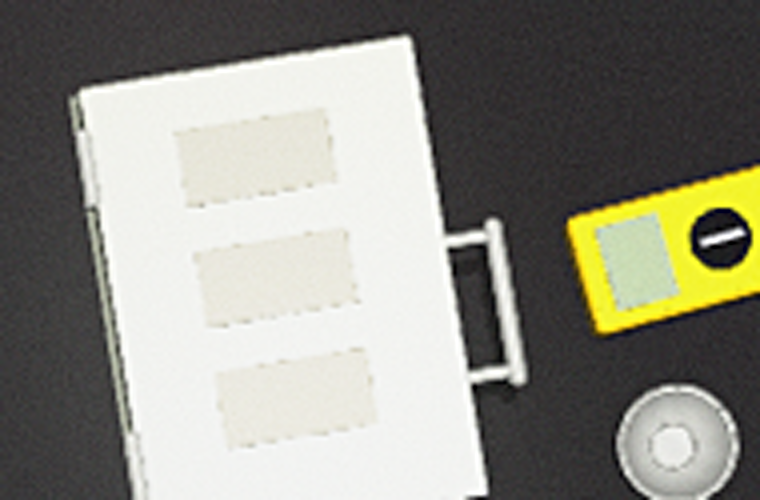

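View pics/c2.png

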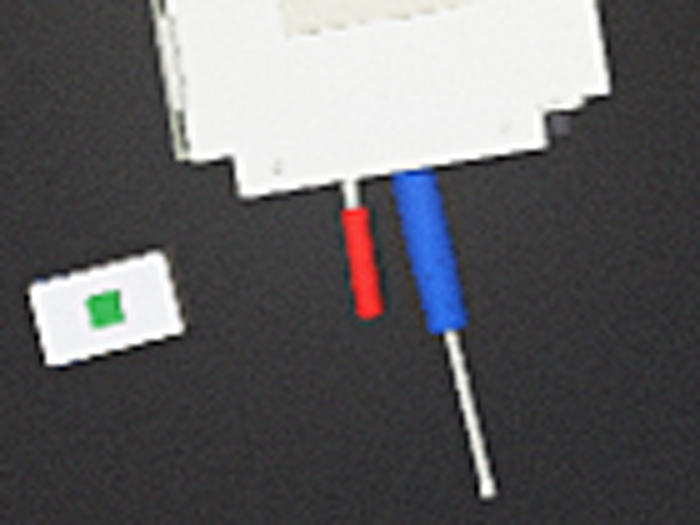

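```bash
cat > h.py <<'E'
import numpy as np,cv2
from plant import arm,optics
def proj(P,n="top"):
    m=optics.camera_model(n); return cv2.projectPoints(np.float64(P).reshape(-1,1,3),m["rvec"],m["tvec"],m["camera_matrix"],None)[0][:,0]
def unproj(p,z,n="top"):
    m=optics.camera_model(n);R=cv2.Rodrigues(m["rvec"])[0];t=m["tvec"];C=-R.T@t
    d=R.T@np.linalg.inv(m["camera_matrix"])@np.r_[p,1]; return C+d*(z-C[2])/d[2]
E
python3 - <<'E'
from h import *
for nm,p,z in [("hA",(353.2,150),108),("hB",(359.5,190.5),108),("r1",(300.8,241.6),78),("r2",(304,263.6),78),("cfarhinge",(250,117.5),114),("cfarfront",(332.5,104.2),114),("earfront",(339.3,225),114),("earhinge",(278,239.3),114),
  ("driver tip",(327.5,298.5),5),("driver handle end",(322,265.5),15),("contactor r",(266.5,265),55),("meter corner",(372.5,150),36),("meter c2",(380,178),36),("dish",(399,206),26)]:
    print(nm,unproj(p,z).round(1))
a=unproj((353.2,150),108);b=unproj((359.5,190.5),108);d=a-b;print(np.hypot(*d[:2]),np.degrees(np.arctan2(d[1],d[0])),(a+b)/2)
E
```

```text
hA [695. -30. 108.]
hB [588.5 -45.8 108. ]
r1 [454.7 108.5  78. ]
r2 [396.6 100.1  78. ]
cfarhinge [779.9 239.9 114. ]
cfarfront [815.1  24.1 114. ]
earfront [498.7   7.8 114. ]
earhinge [462.3 166.3 114. ]
driver tip [293.3  36.3   5. ]
driver handle end [385.8  51.5  15. ]
contactor r [391.3 201.6  55. ]
meter corner [705.7 -89.4  36. ]
meter c2 [ 627.7 -109.5   36. ]
dish [ 550.3 -163.    26. ]
107.71566015170396 8.432955829391279 [641.74129261 -37.90110133 108.        ]
```

```bash
python3 -m creep '[[[0.778,0.98,-0.05],-0.23],[[0.778,0.98,-0.05],-0.23],[[0.778,0.98,-0.05],-0.23],[[0.778,0.98,-0.05],-0.23],[[0.778,0.98,-0.05],-0.23],[[0.778,0.98,-0.05],-0.23],[[0.778,0.98,-0.05],-0.23],[[0.778,0.98,-0.05],-0.23],[[0.778,0.98,-0.05],-0.23],[[0.778,0.98,-0.05],-0.23],[[0.778,0.98,-0.05],-0.23],[[0.778,0.98,-0.05],-0.23]]' 0.74 40
python3 -m creep '[[[0,0,-0.1],0],[[0,0,-0.1],0],[[0,0,-0.1],0],[[0,0,-0.1],0],[[0,0,-0.1],0]]'
python3 - <<'E'
from h import *
o=arm.observe();print(o['t'],o['tool_pos'],o['tcp_rot'],o['width'],o['ft_force'])
P=[641.7,-37.9,108];T=o['tool_pos']
s=optics.camera("scene");t=optics.camera("top")
out=[]
for n,im in(("scene",s),("top",t)):
    p=proj([P],n)[0];x,y=p.round().astype(int);im=im[:,:,::-1]
    c=im[max(y-50,0):y+50,max(x-50,0):x+50];out.append(cv2.resize(c,(400,400),interpolation=cv2.INTER_CUBIC));print(n,p,proj([T+[0,0,-22]],n))
cv2.imwrite("pics/g.png",np.hstack(out))
E
```

```text
t: 1.6
tool_pos: [641.9, -37.8, 222.8]
tcp_rot: [180.0, 0.0, 9.0]
ft_force: [0.3, -0.1, 1.1]
width: 0.259
grasp_force: 0.0
t: 2.22
tool_pos: [642.1, -39.9, 165.4]
tcp_rot: [179.9, -0.2, 9.0]
ft_force: [0.8, 0.3, 0.4]
width: 0.262
grasp_force: 0.0
2.225 [642.06863804 -39.85320725 165.3824171 ] [ 1.79934607e+02 -1.70099969e-01  8.96843035e+00] 0.26205671821704835 [0.8163811  0.31990021 0.39952321]
scene [306.30628525 235.4253922 ] [[305.51057666 225.13962644]]
top [356.34298705 170.22263005] [[358.2878613  168.59934979]]
```

View pics/g.png

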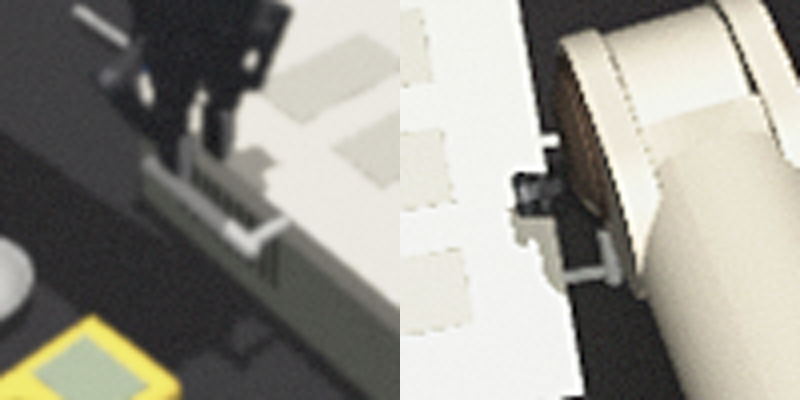

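```bash
python3 -m creep '[[[0,0,-0.03],0],[[0,0,-0.055],0],[[0,0,-0.075],0],[[0,0,-0.082],0],[[0,0,-0.082],0],[[0,0,-0.082],0]]'
python3 -m creep '[[[0,0,0],0],[[0,0,0],0],[[0,0,0],0],[[0,0,0],0],[[0,0,0],0]]' 1 50
```

```text
t: 3.08
tool_pos: [641.6, -38.9, 114.6]
tcp_rot: [180.0, -0.1, 9.0]
ft_force: [1.5, -0.0, -0.6]
width: 0.261
grasp_force: 0.0
t: 3.7
tool_pos: [641.4, -38.0, 114.9]
tcp_rot: [-180.0, -0.1, 9.1]
ft_force: [-2.2, 4.1, 5.6]
width: 0.121
grasp_force: 48.9
```

```bash
python3 - <<'E'
import numpy as np
f=lambda t:np.array([-.156*250*(1-np.cos(t)),.988*250*(1-np.cos(t)),250*np.sin(t)])/600
b=[0,.31,.62,.93,1.24]
for i in range(4):
    print([[[round(float(v),3) for v in f(t)-f(b[i])],0] for t in np.linspace(b[i],b[i+1],11)[1:]])
E
```

```text
[[[-0.0, 0.0, 0.013], 0], [[-0.0, 0.001, 0.026], 0], [[-0.0, 0.002, 0.039], 0], [[-0.0, 0.003, 0.052], 0], [[-0.001, 0.005, 0.064], 0], [[-0.001, 0.007, 0.077], 0], [[-0.002, 0.01, 0.09], 0], [[-0.002, 0.013, 0.102], 0], [[-0.003, 0.016, 0.115], 0], [[-0.003, 0.02, 0.127], 0]]
[[[-0.001, 0.004, 0.012], 0], [[-0.001, 0.009, 0.024], 0], [[-0.002, 0.013, 0.036], 0], [[-0.003, 0.019, 0.048], 0], [[-0.004, 0.024, 0.06], 0], [[-0.005, 0.03, 0.071], 0], [[-0.006, 0.036, 0.082], 0], [[-0.007, 0.043, 0.094], 0], [[-0.008, 0.05, 0.104], 0], [[-0.009, 0.057, 0.115], 0]]
[[[-0.001, 0.008, 0.01], 0], [[-0.002, 0.015, 0.021], 0], [[-0.004, 0.024, 0.03], 0], [[-0.005, 0.032, 0.04], 0], [[-0.006, 0.041, 0.049], 0], [[-0.008, 0.05, 0.059], 0], [[-0.009, 0.059, 0.067], 0], [[-0.011, 0.069, 0.076], 0], [[-0.012, 0.079, 0.084], 0], [[-0.014, 0.089, 0.092], 0]]
[[[-0.002, 0.01, 0.008], 0], [[-0.003, 0.021, 0.015], 0], [[-0.005, 0.032, 0.022], 0], [[-0.007, 0.043, 0.028], 0], [[-0.009, 0.054, 0.034], 0], [[-0.01, 0.065, 0.04], 0], [[-0.012, 0.077, 0.046], 0], [[-0.014, 0.089, 0.051], 0], [[-0.016, 0.1, 0.056], 0], [[-0.018, 0.112, 0.06], 0]]
```

```bash
python3 -m creep '[[[0,0,0.013],0],[[0,0.001,0.026],0],[[0,0.002,0.039],0],[[0,0.003,0.052],0],[[-0.001,0.005,0.064],0],[[-0.001,0.007,0.077],0],[[-0.002,0.01,0.09],0],[[-0.002,0.013,0.102],0],[[-0.003,0.016,0.115],0],[[-0.003,0.02,0.127],0]]'
```

```text
t: 4.95
tool_pos: [639.7, -28.0, 188.9]
tcp_rot: [180.0, -0.0, 9.0]
ft_force: [4.4, 1.4, -10.6]
width: 0.119
grasp_force: 48.6
```

```bash
python3 -m creep '[[[-0.001,0.004,0.012],0],[[-0.001,0.009,0.024],0],[[-0.002,0.013,0.036],0],[[-0.003,0.019,0.048],0],[[-0.004,0.024,0.06],0],[[-0.005,0.03,0.071],0],[[-0.006,0.036,0.082],0],[[-0.007,0.043,0.094],0],[[-0.008,0.05,0.104],0],[[-0.009,0.057,0.115],0]]'
python3 -m creep '[[[-0.001,0.008,0.01],0],[[-0.002,0.015,0.021],0],[[-0.004,0.024,0.03],0],[[-0.005,0.032,0.04],0],[[-0.006,0.041,0.049],0],[[-0.008,0.05,0.059],0],[[-0.009,0.059,0.067],0],[[-0.011,0.069,0.076],0],[[-0.012,0.079,0.084],0],[[-0.014,0.089,0.092],0]]'
```

```text
t: 6.2
tool_pos: [634.7, 3.0, 257.9]
tcp_rot: [179.8, 0.0, 8.9]
ft_force: [6.1, -3.5, -10.1]
width: 0.115
grasp_force: 48.5
t: 7.45
tool_pos: [626.9, 51.7, 314.2]
tcp_rot: [179.4, 0.0, 8.6]
ft_force: [3.2, -12.4, 4.7]
width: 0.119
grasp_force: 49.1
```

```bash
python3 -m creep '[[[-0.002,0.01,0.008],0],[[-0.003,0.021,0.015],0],[[-0.005,0.032,0.022],0],[[-0.007,0.043,0.028],0],[[-0.009,0.054,0.034],0],[[-0.01,0.065,0.04],0],[[-0.012,0.077,0.046],0],[[-0.014,0.089,0.051],0],[[-0.016,0.1,0.056],0],[[-0.018,0.112,0.06],0],[[-0.018,0.112,0.06],0],[[-0.018,0.112,0.06],0]]'
```

```text
t: 8.95
tool_pos: [616.2, 119.6, 355.2]
tcp_rot: [179.3, -0.1, 8.6]
ft_force: [-9.9, -13.6, 24.8]
width: 0.117
grasp_force: 51.9
```

```bash
python3 -m creep '[[[0,0,0],0],[[0,0,0],0],[[0,0,0.08],0],[[-0.324,-0.041,0.08],0],[[-0.324,-0.041,0.08],0],[[-0.324,-0.041,0.08],0],[[-0.324,-0.041,-0.02],0],[[-0.324,-0.041,-0.12],0],[[-0.324,-0.041,-0.22],0],[[-0.324,-0.041,-0.32],0],[[-0.324,-0.041,-0.38],0],[[-0.324,-0.041,-0.40],0]]' 0.35
python3 - <<'E'
from h import *
o=arm.observe();print(o['t'],o['tool_pos'],o['ft_force'])
a=optics.camera("top")[:,:,::-1];b=optics.camera("scene")[:,:,::-1]
print(proj([[425,104,78],o['tool_pos']]))
cv2.imwrite("pics/r.png",np.hstack([cv2.resize(a[95:305,240:400],(400,525)),cv2.resize(b[120:300,250:387],(400,525))]))
E
```

```text
t: 10.45
tool_pos: [418.3, 103.2, 108.3]
tcp_rot: [-179.9, 0.3, 9.1]
ft_force: [-0.7, -0.6, 1.4]
width: 0.648
grasp_force: 0.0
10.45 [418.3476758  103.22883067 108.32895862] [-0.73515989 -0.57920897  1.35704792]
[[302.51223644 252.8366505 ]
 [302.5092335  256.16168005]]
```

View pics/r.png

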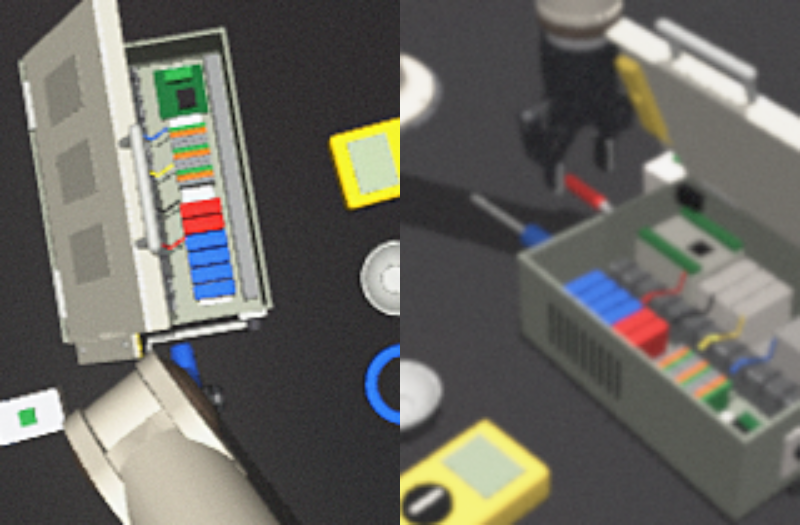

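```bash
python3 -m creep '[[[0,0,-0.035],0],[[0,0,-0.047],0],[[0,0,-0.047],0]]'
python3 -m creep '[[[0,0,0],0],[[0,0,0],0],[[0,0,0],0],[[0,0,0],0],[[0,0,0],0]]' 1 50
python3 - <<'E'
import numpy as np
f=lambda t:np.array([.156*115*(1-np.cos(t)),-.988*115*(1-np.cos(t)),115*np.sin(t)])/600
for t in np.linspace(0,.6,9)[1:]:print([[round(float(v),4) for v in f(t)],0],end=',')
E
```

```text
t: 10.92
tool_pos: [420.9, 103.3, 83.1]
tcp_rot: [180.0, -0.1, 9.0]
ft_force: [0.1, -0.0, 0.0]
width: 0.651
grasp_force: 0.0
t: 11.55
tool_pos: [420.8, 103.6, 83.0]
tcp_rot: [-180.0, -0.1, 9.1]
ft_force: [-0.6, 1.4, 6.8]
width: 0.148
grasp_force: 48.8
[[0.0001, -0.0005, 0.0144], 0],[[0.0003, -0.0021, 0.0286], 0],[[0.0008, -0.0048, 0.0428], 0],[[0.0013, -0.0085, 0.0566], 0],[[0.0021, -0.0132, 0.0702], 0],[[0.003, -0.0189, 0.0834], 0],[[0.004, -0.0255, 0.0961], 0],[[0.0052, -0.0331, 0.1082], 0],
```

```bash
python3 -m creep '[[[0,0,0.014],0],[[0,-0.002,0.029],0],[[0.001,-0.005,0.043],0],[[0.001,-0.008,0.057],0],[[0.002,-0.013,0.07],0],[[0.003,-0.019,0.083],0],[[0.004,-0.025,0.096],0],[[0.005,-0.033,0.108],0],[[0.005,-0.033,0.108],0]]'
python3 - <<'E'
from h import *
o=arm.observe();print(o['t'],o['tool_pos'],o['ft_force'])
a=optics.camera("top")[:,:,::-1];b=optics.camera("scene")[:,:,::-1]
cv2.imwrite("pics/s.png",np.hstack([cv2.resize(a[95:305,240:400],(400,525)),cv2.resize(b[120:300,250:387],(400,525))]))
E
```

```text
t: 12.68
tool_pos: [423.6, 85.6, 148.6]
tcp_rot: [-179.9, -0.1, 9.1]
ft_force: [-0.5, 9.4, 4.0]
width: 0.141
grasp_force: 49.1
12.675 [423.55771809  85.5688767  148.59608435] [-0.4634582   9.43722669  4.02385747]
```

View pics/s.png

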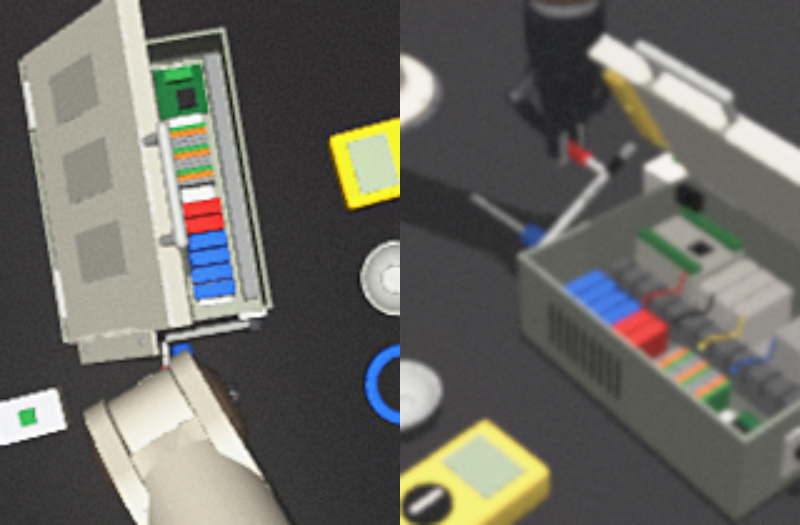

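```bash
cat >> h.py <<'E'
y=np.radians(9);U=np.array([np.cos(y),np.sin(y),0]);V=np.array([-np.sin(y),np.cos(y),0])
H0=np.array([641.7,-37.9,110.])+250*V
def theta():
    sc=np.zeros(80);ts=np.linspace(.65,1.3,80)
    for n in("top","scene"):
        g=cv2.cvtColor(optics.camera(n),cv2.COLOR_RGB2GRAY).astype(np.float32)
        for i,t in enumerate(ts):
            rd=-V*np.cos(t)+np.array([0,0,np.sin(t)])
            nr=-V*np.sin(t)-np.array([0,0,np.cos(t)])
            def m(r):
                p=proj([H0+rd*r+nr*2+U*k for k in np.linspace(-40,40,30)],n).astype(np.float32)
                return cv2.remap(g,p[:,0],p[:,1],cv2.INTER_LINEAR).mean()
            sc[i]+=m(250)-.5*m(238)-.5*m(264)
    return ts[sc.argmax()],sc.max()
E
python3 -c "
from h import *
print(theta())"
python3 -m creep '[[[0,0,0],0],[[0,0,0],0],[[0,0,0],0],[[0,0,0],0],[[0,0,0],0],[[0,0,0],0],[[0,0,0],0],[[0,0,0],0]]'
python3 -c "
from h import *
print(theta())"
```

```text
(np.float64(1.0449367088607595), np.float64(137.692626953125))
t: 13.88
tool_pos: [423.5, 85.7, 148.3]
tcp_rot: [-179.9, -0.1, 9.1]
ft_force: [-0.6, 9.5, 3.6]
width: 0.139
grasp_force: 49.1
(np.float64(0.979113924050633), np.float64(113.70062255859375))
```

```bash
python3 -m creep '[[[0,0,0],0],[[0,0,0],0],[[0,0,0],0],[[0,0,0],0],[[0,0,0],0],[[0,0,0],0],[[0,0,0],0],[[0,0,0],0],[[0,0,0],0],[[0,0,0],0],[[0,0,0],0],[[0,0,0],0]]'
python3 -c "
from h import *
print(theta())"
python3 -m creep '[[[0,0,0],0],[[0,0,0],0],[[0,0,0],0],[[0,0,0],0],[[0,0,0],0],[[0,0,0],0],[[0,0,0],0],[[0,0,0],0]]'
python3 -c "
from h import *
print(theta())"
```

```text
t: 15.48
tool_pos: [423.5, 85.7, 148.4]
tcp_rot: [-179.9, -0.1, 9.1]
ft_force: [-1.2, 9.6, 4.2]
width: 0.143
grasp_force: 49.1
(np.float64(0.8721518987341772), np.float64(109.51399230957031))
t: 16.58
tool_pos: [423.5, 85.7, 148.3]
tcp_rot: [-179.9, -0.1, 9.1]
ft_force: [-0.7, 8.4, 2.7]
width: 0.142
grasp_force: 49.0
(np.float64(0.839240506329114), np.float64(98.27656555175781))
```

```bash
python3 -m creep '[[[0,-0.001,0.001],0],[[0,-0.002,0.002],0],[[0,-0.003,0.004],0],[[0.001,-0.004,0.005],0],[[0.001,-0.005,0.006],0],[[0.001,-0.006,0.008],0],[[0.001,-0.007,0.009],0],[[0.001,-0.007,0.009],0]]'
python3 -c "
from h import *
print(theta(), arm.observe()['wrist_torque'])
f=lambda t:np.array([.156*115*(1-np.cos(t)),-.988*115*(1-np.cos(t)),115*np.sin(t)])/600
for t in np.arange(.66,1.0,.04):print(round(t,2),(f(t+.04)-f(t)).round(4))
"
```

```text
t: 17.68
tool_pos: [424.0, 82.5, 153.5]
tcp_rot: [-179.8, -0.1, 9.2]
ft_force: [0.0, 11.5, -0.1]
width: 0.141
grasp_force: 49.3
(np.float64(0.8556962025316456), np.float64(98.73843383789062)) [ 2.65525291  0.0583867  -0.0259768 ]
0.66 [ 0.0008 -0.0048  0.006 ]
0.7 [ 0.0008 -0.005   0.0058]
0.74 [ 0.0008 -0.0052  0.0056]
0.78 [ 0.0009 -0.0054  0.0053]
0.82 [ 0.0009 -0.0056  0.0051]
0.86 [ 0.0009 -0.0058  0.0049]
0.9 [ 0.001  -0.006   0.0046]
0.94 [ 0.001  -0.0062  0.0044]
0.98 [ 0.001  -0.0064  0.0041]
```

```bash
python3 -m creep '[[[0,-0.0004,0.0005],0],[[0,-0.0008,0.001],0],[[0,-0.0012,0.0015],0],[[0,-0.0016,0.002],0],[[0,-0.002,0.0025],0],[[0,-0.0024,0.003],0],[[0,-0.0028,0.0035],0],[[0.0008,-0.0032,0.004],0],[[0.0008,-0.0036,0.0045],0],[[0.0008,-0.004,0.005],0],[[0.0008,-0.0044,0.0055],0],[[0.0008,-0.0048,0.006],0]]'
python3 -c "
from h import *
print(theta(), arm.observe()['wrist_torque'])"
```

```text
t: 19.27
tool_pos: [424.5, 80.0, 157.1]
tcp_rot: [-179.8, -0.1, 9.2]
ft_force: [-1.0, 13.5, -0.5]
width: 0.141
grasp_force: 48.9
(np.float64(0.8639240506329114), np.float64(106.21941375732422)) [2.8299384  0.08840905 0.02441083]
```

```bash
python3 -m creep '[[[0,-0.0004,0.0005],0],[[0,-0.0008,0.001],0],[[0,-0.0012,0.0015],0],[[0,-0.0016,0.002],0],[[0,-0.002,0.0025],0],[[0,-0.0025,0.003],0],[[0,-0.0029,0.0034],0],[[0.0008,-0.0033,0.0039],0],[[0.0008,-0.0037,0.0043],0],[[0.0008,-0.0041,0.0048],0],[[0.0008,-0.0046,0.0053],0],[[0.0008,-0.005,0.0058],0]]'
python3 -c "
from h import *
print(theta(), arm.observe()['wrist_torque'])"
```

```text
t: 20.88
tool_pos: [424.8, 77.4, 160.5]
tcp_rot: [-179.7, -0.1, 9.2]
ft_force: [0.9, 14.1, -1.2]
width: 0.141
grasp_force: 48.8
(np.float64(0.8639240506329114), np.float64(115.24374389648438)) [3.23613684 0.14048268 0.0347097 ]
```

```bash
python3 -m creep '[[[0,-0.0004,0.0005],0],[[0,-0.0009,0.0009],0],[[0,-0.0013,0.0014],0],[[0,-0.0017,0.0019],0],[[0,-0.0022,0.0023],0],[[0,-0.0026,0.0028],0],[[0,-0.003,0.0033],0],[[0.0008,-0.0035,0.0037],0],[[0.0008,-0.0039,0.0042],0],[[0.0008,-0.0043,0.0047],0],[[0.0008,-0.0048,0.0051],0],[[0.0008,-0.0052,0.0056],0]]'
python3 -c "
from h import *
print(theta(), arm.observe()['wrist_torque'])"
```

```text
t: 22.48
tool_pos: [425.3, 74.6, 164.1]
tcp_rot: [-179.7, -0.1, 9.2]
ft_force: [-0.2, 14.3, 1.3]
width: 0.142
grasp_force: 48.8
(np.float64(0.8639240506329114), np.float64(114.9294662475586)) [3.28362122 0.29131852 0.00775369]
```

```bash
python3 -m creep '[[[0,-0.0005,0.0004],0],[[0,-0.0009,0.0009],0],[[0,-0.0014,0.0013],0],[[0,-0.0018,0.0018],0],[[0,-0.0023,0.0022],0],[[0,-0.0027,0.0027],0],[[0,-0.0032,0.0031],0],[[0.0009,-0.0036,0.0035],0],[[0.0009,-0.0041,0.004],0],[[0.0009,-0.0045,0.0044],0],[[0.0009,-0.005,0.0049],0],[[0.0009,-0.0054,0.0053],0]]'
python3 -c "
from h import *
print(theta(), arm.observe()['wrist_torque'])"
```

```text
t: 24.08
tool_pos: [425.8, 71.7, 167.5]
tcp_rot: [-179.7, -0.1, 9.2]
ft_force: [-1.3, 15.2, 5.5]
width: 0.143
grasp_force: 48.8
(np.float64(0.8639240506329114), np.float64(115.45842742919922)) [3.43543394 0.5992067  0.01193928]
```

```bash
python3 -m creep '[[[0,-0.0002,0.0007],0],[[0,-0.0004,0.0013],0],[[0,-0.0006,0.002],0],[[0,-0.0009,0.0027],0],[[0,-0.0011,0.0034],0],[[0,-0.0013,0.004],0],[[0,-0.0015,0.0047],0],[[0.0005,-0.0017,0.0054],0],[[0.0005,-0.0019,0.0061],0],[[0.0005,-0.0022,0.0067],0],[[0.0005,-0.0024,0.0074],0],[[0.0005,-0.0026,0.0081],0]]'
python3 -c "
from h import *
print(theta(), arm.observe()['wrist_torque'])"
```

```text
t: 25.68
tool_pos: [426.5, 67.7, 172.2]
tcp_rot: [-179.9, -0.1, 9.1]
ft_force: [1.0, 8.0, 4.1]
width: 0.14
grasp_force: 48.7
(np.float64(0.8227848101265823), np.float64(99.2903823852539)) [2.01899121 0.0253399  0.06402007]
```

```bash
python3 -m creep '[[[0,0,0],0],[[0,0,0],0],[[0,0,0],0],[[0,0,0],0],[[0,0,0],0],[[0,0,0],0],[[0,0,0],0],[[0,0,0],0],[[0,0,0],0],[[0,0,0],0]]'
python3 -c "
from h import *
print(theta(), arm.observe()['wrist_torque'])"
```

```text
t: 27.02
tool_pos: [426.5, 67.6, 172.2]
tcp_rot: [-179.9, -0.1, 9.1]
ft_force: [0.3, 8.5, 4.3]
width: 0.141
grasp_force: 48.8
(np.float64(0.7734177215189874), np.float64(150.76158905029297)) [2.03729795 0.06024566 0.07771276]
```

```bash
python3 -m creep '[[[0,0,0],0],[[0,0,0],0],[[0,0,0],0],[[0,0,0],0],[[0,0,0],0],[[0,0,0],0]]'
python3 -m creep '[[[0,0,0],0],[[0,0,0],0],[[0,0,0],0],[[0,0,0.02],0],[[0,0,0.06],0],[[0,0,0.12],0],[[0,0,0.2],0],[[0,0,0.28],0],[[0,-0.1,0.28],0],[[0,-0.2,0.28],0],[[0,-0.3,0.28],0],[[0,-0.3,0.28],0]]' 0.45
python3 - <<'E'
from h import *
print(theta());o=arm.observe();print(o['t'],o['tool_pos'],o['ft_force'])
a=optics.camera("top")[:,:,::-1];b=optics.camera("scene")[:,:,::-1]
cv2.imwrite("pics/e.png",np.hstack([cv2.resize(a[95:305,240:400],(400,525)),cv2.resize(b[120:300,250:387],(400,525))]))
E
```

```text
t: 27.88
tool_pos: [426.5, 67.6, 172.2]
tcp_rot: [-179.9, -0.1, 9.1]
ft_force: [0.2, 8.3, 4.5]
width: 0.138
grasp_force: 48.8
t: 29.38
tool_pos: [425.3, -119.5, 339.5]
tcp_rot: [180.0, 0.0, 8.5]
ft_force: [0.5, 1.2, 0.2]
width: 0.55
grasp_force: 0.0
(np.float64(0.7734177215189874), np.float64(150.7623519897461))
29.475 [ 426.05609775 -114.59739351  339.47850115] [-0.43864406  1.11033632  0.60289407]
```

View pics/e.png

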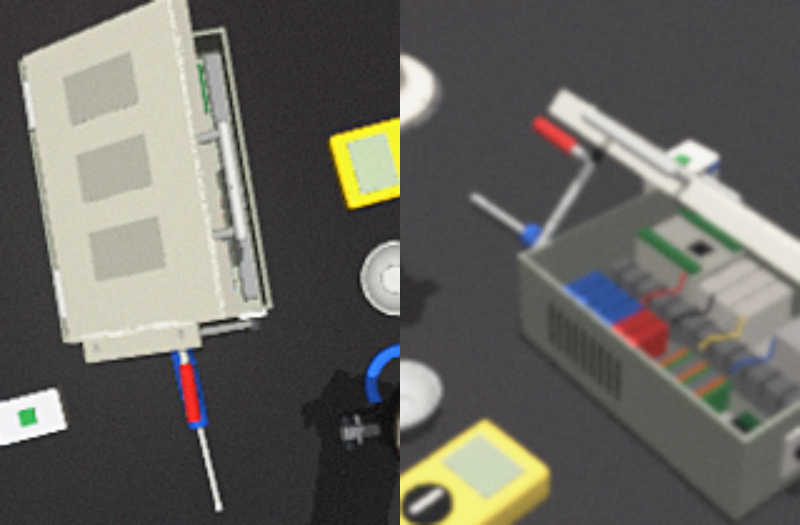

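```bash
python3 -m creep '[[[0,0,0],0],[[0,0,0],0],[[0,0,0],0],[[0,0,0],0],[[0,0,0],0],[[0,0,0],0],[[0,0,0],0],[[0,0,0],0]]' && python3 -c "
from h import *
print(theta())
from plant import finish_job
print(finish_job())"
```

```text
t: 30.58
tool_pos: [426.2, -114.6, 339.0]
tcp_rot: [180.0, -0.0, 9.0]
ft_force: [-0.1, -0.5, -0.2]
width: 0.546
grasp_force: 0.0
(np.float64(0.7734177215189874), np.float64(151.35882568359375))
the job is handed in; nothing more can be done
None
```

I lifted the cover to about 1.2 rad and propped it on the rod; the camera shows it resting still at about 0.77 rad with the arm clear. I handed the job in at about 31 s of the 69 s allowed and got no verdict back.

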